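# Free a specimen block from the ratchet clamp and put it away

## Task

Lift the pawl of the ratchet clamp and keep it up until the clamp bar has slid all the way back. Then take the freed specimen block out and set it down gently, upright, on the floor of the empty steel tray (not the tray that already holds two blocks). Leave the clamp open.

Things in the scene. Friction and masses are not known exactly. Their poses are not given: they have to be found in the camera images.
- block: Clamped block: aluminium stub, amber resin top. Foot 60 x 40 x 10 mm (its x, y, z), above it a body 44 x 34 mm; top 55 mm above the origin (centre of underside, z up). About 200 g. Stands on the clamp's 10 mm base plate; fixed jaw at +x, bar's jaw at -x (both under 40 mm high, the bar's overhangs the foot). Grip across y (34 mm), 25-45 mm above the underside. Two twins stand in the other tray.
- pawl_tab (a point): Grip point on the pawl's upright dark steel tab, 48 mm above the table when down, 105 mm from the block. Tab 22 mm long (x: points to the block), 12 mm thick (y: pinch here), top 14 mm above the point. Pawl hinges about y, axis 70 mm behind (-x) and 24 mm below the point, range 0.6 rad: tab swings up and a little back. Tooth clears after 8 mm of lift; raise 12-25 mm. Weak spring (1-3 N) drops it.
- bar (a joint): How far the clamp bar has slid back from the block, in m: 0 clamped, 0.030 fully back. A return spring (about 4 N) draws it back in about half a second once the pawl is up; a pawl dropped too early catches it on the next tooth (10 mm pitch). Fully back, it stays back when the pawl drops.
- tray: The empty open steel tray, fixed to the bench: 120 x 120 mm outside, walls 5 mm thick and 18 mm high, floor 5 mm thick. Origin: centre of its underside, z up. A second tray of the same kind, holding two such blocks, is the wrong one.
Not all that is in view belongs to the job. Leave any turquoise look-alike of the block alone. Several things look just like the part that bears pawl_tab: the one meant starts farthest to the robot's right.

How it is judged:
By the outcome, as a careful person would: the job done as asked, in the order asked, and still so for the second after the job is handed in, with the robot touching nothing.
It also fails if it takes over 42 s, if anything falls off the work surface, if the arm or the gripper's body presses on something with over 40 N, if the wrist force passes 120 N, or if a joint passes its speed limit or range.

## Robot

A 6-joint arm with a two-finger parallel gripper is mounted at the origin on the work surface. World frame = base frame: x ahead of the robot, y to its left, z up, the work surface at z = 0. Lengths are in mm, angles in rad, forces in N, time in s.
With the tool pointing down it reaches from about 350 to 775 mm from the base axis. Payload 7.3 kg.
Tool frame: the origin (TCP) lies midway between the tips of the shut fingers; the grasp point (between the pads) lies bot.tcp_to_grasp behind it (bot.tcp_to_grasp is the distance from the TCP to the grasp point, in mm); z points along the fingers, y is the direction in which the jaws open and shut (so a half turn about z gives the same grasp; the last joint's range is limited). The gripper opens to 92 mm and grips with 3 to 60 N. Pads are 19 mm wide; open, the fingers measure 130 mm over their backs; the gripper's body (75 mm by 190 mm) begins 47 mm behind the grasp point.
Start: joints at [1.142, 0.342, 1.524, -0, 1.275, -0.146], TCP at [146.484, 504.17, 226.741] pointing down, gripper open.
Joint ranges: [-2.53, 2.53], [-0.77, 2.02], [0.04, 2.7], [-1, 4.14], [0.28, 2.66], [-3.11, 3.11]. Speed limits (rad/s): [2.57, 2.57, 3.14, 3.14, 3.14, 3.14].

## Interface

Orientations are given as [roll, pitch, yaw] about the fixed x, y, z axes, in that order (R = Rz(yaw) Ry(pitch) Rx(roll)).
In Python, from plant import bot gives the robot as it stands.
- The arm moves only by the shell command python3 -m inch 'ROWS'. ROWS is JSON, one flat list of numbers, 7 for each row, row after row: the shift along the world's x, y, z in cm, then the turn, a rotation vector about the world's x, y, z in degrees, then the gripper command: -1 is shut, 1 is fully open, values between are in proportion. In form: [tx, ty, tz, ax, ay, az, fingers, tx, ty, tz, ax, ay, az, fingers, ...]. A call has exactly 5 rows; each row is the pose to reach, as a shift and turn from the pose measured when the call began; what a row does not reach only later rows make up. A row lasts 1/10 s, in which the tool goes at most 50 mm and 8.59 degrees, less where a joint would pass 70% of its speed; a pose out of reach is approached as far as the arm can. A call with a gripper value outside its range is refused whole. The fingers move at their own pace and stop on an object; the grip force is fixed at half the most. Time passes only in rows, so rows that repeat a pose let the fingers close, or fill a call up. It gives the time, the measured TCP pose, the force and the opening at its end, in the units of the state.
- bot.get_obs(): the state, without advancing time (a new reading comes with each control period).
- bot.capture(name): name is "scene" or "top" or "wrist"; returns the picture (400x640x3 uint8, red, green, blue); there is no depth.
- bot.calibration(name): a dict with "fx", "fy", "cx", "cy" (pixels), "cam_to_world" (4x4, takes a point from camera to world coordinates). Camera axes: x right, y down, z forward; pixel columns grow to the right and rows downward; lengths in mm; the calibration is good to about 2 mm. A picture is of the moment at which its call begins: read the wrist's pose just before it. calibration takes no time and is no camera call; for the wrist camera it gives the pose at the moment of the call.
- bot.close_job(): hands the job in, once; it reports no verdict.
The state is a dict: "time": time; "joint_positions": joint angles; "dq": joint speeds; "tau": joint torques, N m; "tool_pos": TCP position; "tcp_rot": TCP orientation; "contact_force": force on the tool from outside, world axes, zero at the start; "moment": the same for the moment, N m; "grip_width": finger opening in mm.
Only numpy, scipy, OpenCV 4.12 (cv2) and the standard library are available. Lean on these libraries where they do the work, as an engineer would, in place of code of your own. Each camera call takes 0.05 s, during which the arm holds its last target.

## Working session

There is one attempt and no reset: what is moved stays moved. The work goes in short steps, Python scripts to look and compute and a shell command to move; the robot and the scene stay as the last step left them, time stands still between calls to the robot, and variables do not carry over. Pictures are saved under pics/ and viewed, and the job is handed in when it is done.

```bash
mkdir -p pics; ls
python3 - <<'E'
from plant import bot
import cv2
o=bot.get_obs();print(o,bot.tcp_to_grasp)
for n in("scene","top","wrist"):
    im=bot.capture(n);cv2.imwrite(f"pics/{n}0.png",im[:,:,::-1]);c=bot.calibration(n);print(n,c)
E
```

```text
pics
{'time': 0.0, 'joint_positions': array([ 1.14200127e+00,  3.42719002e-01,  1.52500207e+00, -4.89127063e-07,
        1.27538686e+00, -1.45974041e-01]), 'dq': array([ 0.00083284,  0.00054194,  0.00213045, -0.00183848,  0.00158152,
       -0.00056161]), 'tau': array([-1.92736052e-04, -4.31245422e+01, -2.44220585e+01,  7.16987858e-02,
        5.62233967e-02, -1.41836672e-04]), 'tool_pos': array([146.30838623, 503.78794045, 226.05210517]), 'tcp_rot': array([-3.14009342e+00, -2.19944030e-04,  2.85877161e+00]), 'contact_force': array([-0.79733653, -0.22225726, -0.83707737]), 'moment': array([-0.00877338, -0.02715575, -0.00362575]), 'grip_width': 92.06476700145349} 18.8
scene {'fx': 370.36388171202515, 'fy': 370.36388171202515, 'cx': 320.7540061011881, 'cy': 188.64836883110593, 'cam_to_world': array([[-1.73443011e-01,  6.25737424e-01, -7.60506540e-01,
         1.34477075e+03],
       [ 9.84712804e-01,  1.22784968e-01, -1.23549765e-01,
         2.23258645e+02],
       [ 1.60690593e-02, -7.70309371e-01, -6.37467848e-01,
         7.39050353e+02],
       [ 0.00000000e+00,  0.00000000e+00,  
[... 274 characters left out ...]
01,  2.66481059e-02, -9.92215235e-03,
         6.54740420e+01],
       [ 5.98782176e-03, -1.43851666e-01, -9.89581146e-01,
         1.45403906e+03],
       [ 0.00000000e+00,  0.00000000e+00,  0.00000000e+00,
         1.00000000e+00]])}
wrist {'fx': 345.2157551574716, 'fy': 345.2157551574716, 'cx': 320.8342304578672, 'cy': 200.4419591930325, 'cam_to_world': array([[ 2.78700722e-01,  9.18052205e-01,  2.81968185e-01,
         6.98130740e+01],
       [ 9.60376945e-01, -2.65981723e-01, -8.32457037e-02,
         5.27017460e+02],
       [-1.42551816e-03,  2.93996381e-01, -9.55805470e-01,
         3.83285344e+02],
       [ 0.00000000e+00,  0.00000000e+00,  0.00000000e+00,
         1.00000000e+00]])}
```

View pics/scene0.png

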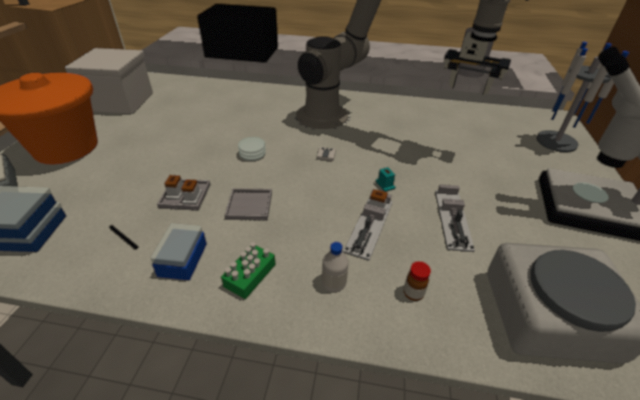

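View pics/top0.png

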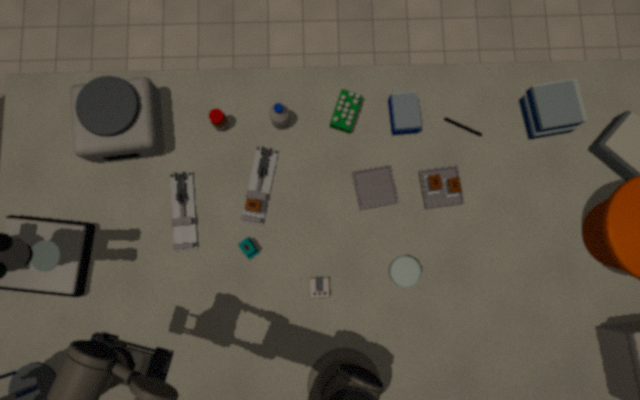

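View pics/wrist0.png

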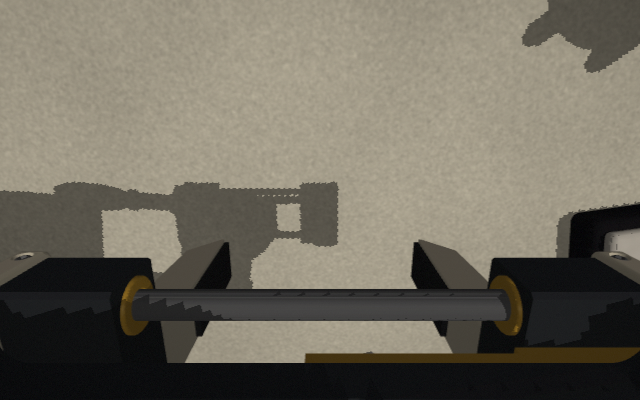

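The top view shows the target clamp at about (260,185), with the amber block at (254,205) and the pawl at (265,160). The decoy clamp is at (183,210), the empty tray at (375,188) and the full tray at (441,187). In the scene view these are at (370,225), (455,220), (249,204) and (185,193).

```bash
cat > h.py <<'E'
import numpy as np,cv2
from plant import bot
def ray(c,u,v):
    T=np.array(c["cam_to_world"]);d=T[:3,:3]@np.array([(u-c["cx"])/c["fx"],(v-c["cy"])/c["fy"],1]);return T[:3,3],d
def plane(c,u,v,z):
    o,d=ray(c,u,v);return o+d*(z-o[2])/d[2]
def proj(c,p):
    T=np.array(c["cam_to_world"]);q=T[:3,:3].T@(np.array(p)-T[:3,3]);return c["fx"]*q[0]/q[2]+c["cx"],c["fy"]*q[1]/q[2]+c["cy"]
def two(c1,a,c2,b):
    o1,d1=ray(c1,*a);o2,d2=ray(c2,*b)
    s=np.linalg.lstsq(np.c_[d1,-d2],o2-o1,rcond=None)[0];p,q=o1+d1*s[0],o2+d2*s[1];return (p+q)/2,np.linalg.norm(p-q)
E
python3 - <<'E'
from h import *
c=bot.calibration("top")
for n,u,v,z in [("block",254,205,65),("tab",265,152,60),("clampA",278,148,5),("B",250,149,5),("C",242,219,5),("D",265,222,5),("tray",375,188,18),("wrong",441,187,18)]:print(n,plane(c,u,v,z).round(0))
t=cv2.imread("pics/top0.png");cv2.imwrite("pics/t0c.png",cv2.resize(t[130:240,160:290],None,fx=5,fy=5,interpolation=cv2.INTER_CUBIC))
s=cv2.imread("pics/scene0.png");cv2.imwrite("pics/s0c.png",cv2.resize(s[160:270,330:490],None,fx=5,fy=5,interpolation=cv2.INTER_CUBIC))
E
```

```text
block [529. 249.  65.]
tab [690. 215.  60.]
clampA [715. 180.   5.]
B [714. 268.   5.]
C [495. 293.   5.]
D [484. 223.   5.]
tray [ 578. -116.   18.]
wrong [ 576. -318.   18.]
```

View pics/t0c.png

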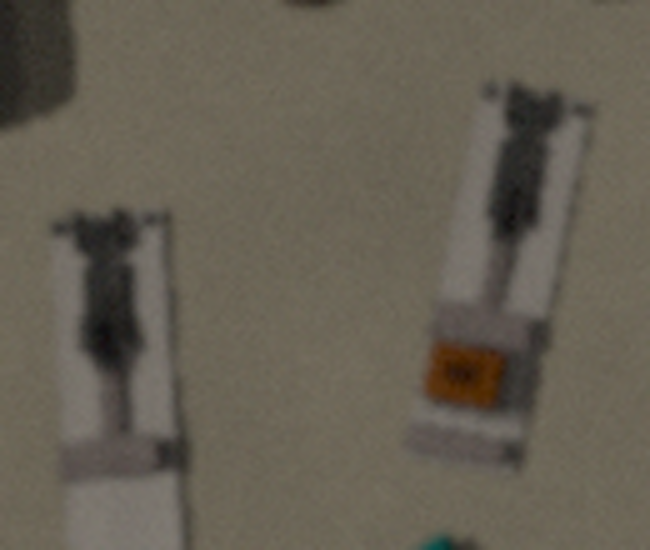

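View pics/s0c.png

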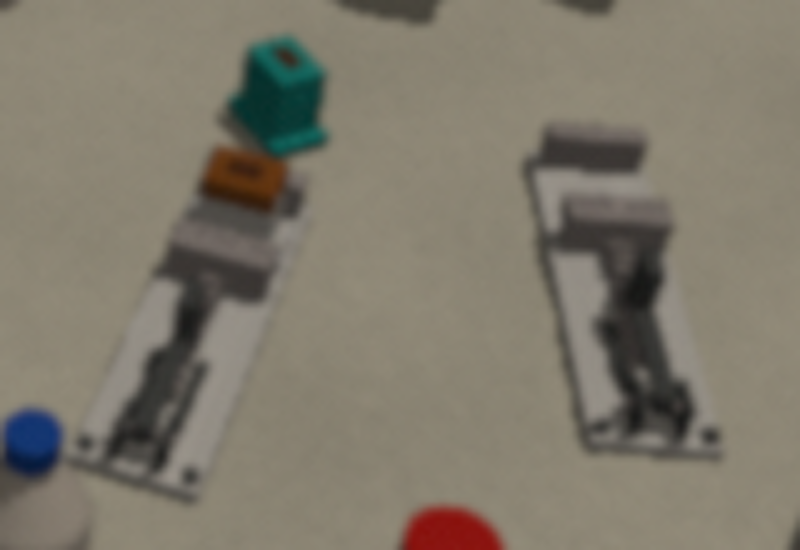

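```bash
python3 -m inch '[4,-2.3,0.8,0,0,0,1, 8,-4.6,1.6,0,0,0,1, 12,-6.8,2.4,0,0,0,1, 16,-9,3,0,0,0,1, 20,-11.2,3,0,0,0,1]'
python3 - <<'E'
from h import *
c=bot.calibration("top")
b=plane(c,252,204.4,65);t=plane(c,262.4,173,62);print(b,t,b-t,np.linalg.norm(b-t),np.arctan2(*(b-t)[1::-1]))
E
```

```text
time: 0.65
tool_pos: [348.0, 391.0, 257.0]
tcp_rot: [3.141, 0.001, 2.859]
contact_force: [-0.7, 0.5, 0.8]
grip_width: 91.8
[531.122257   254.44103915  65.        ] [625.0767813  223.26995286  62.        ] [-93.9545243   31.17108629   3.        ] 99.03579785991371 2.821251735855027
```

```bash
python3 -m inch '[4,-2.3,0.3,0,0,0,1, 8,-4.6,0.6,0,0,0,1, 12,-6.8,0.9,0,0,0,1, 16,-9,1,0,0,0,1, 20,-11.2,1,0,0,0,1]'; python3 -m inch '[4,-2.3,0.3,0,0,0,1, 8,-4.6,0.6,0,0,0,1, 11,-6.4,0.6,0,0,0,1, 11,-6.4,0.6,0,0,0,1, 11,-6.4,0.6,0,0,0,1]'
python3 - <<'E'
from h import *
import pickle
c=bot.calibration("wrist");im=bot.capture("wrist");cv2.imwrite("pics/w1.png",im[:,:,::-1]);pickle.dump(c,open("w1.pkl","wb"));print(c)
E
```

```text
time: 1.15
tool_pos: [549.4, 277.8, 267.0]
tcp_rot: [3.141, 0.0, 2.859]
contact_force: [1.0, 1.5, -0.4]
grip_width: 91.7
time: 1.65
tool_pos: [659.4, 213.3, 271.6]
tcp_rot: [-3.141, -0.002, 2.858]
contact_force: [0.3, 0.5, 0.1]
grip_width: 91.9
{'fx': 345.2157551574716, 'fy': 345.2157551574716, 'cx': 320.8342304578672, 'cy': 200.4419591930325, 'cam_to_world': array([[ 2.79952291e-01,  9.18087623e-01,  2.80609748e-01,
         5.83129931e+02],
       [ 9.60013575e-01, -2.67480455e-01, -8.26325715e-02,
         2.36335209e+02],
       [-8.06318136e-04,  2.92522345e-01, -9.56258348e-01,
         4.28813154e+02],
       [ 0.00000000e+00,  0.00000000e+00,  0.00000000e+00,
         1.00000000e+00]])}
```

View pics/w1.png

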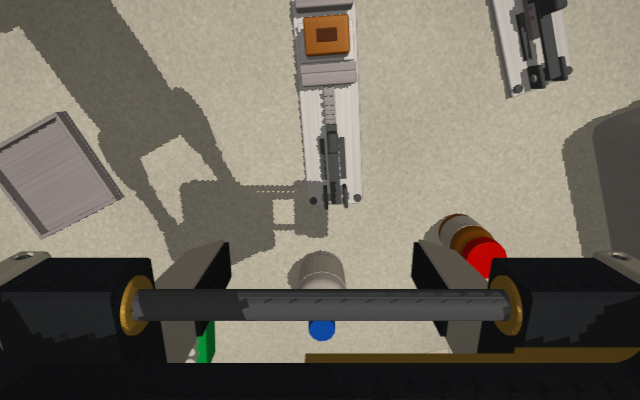

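The wrist view shows the block's amber top at (327,35), the bar's jaw at (328,73), the pawl around (332,150) and the empty tray at (60,175). I'll take a second view from nearer the robot and lower.

```bash
python3 -m inch '[-4,1.2,-1.5,0,0,0,1, -8,2.4,-3,0,0,0,1, -9,2.7,-5,0,0,0,1, -9,2.7,-5,0,0,0,1, -9,2.7,-5,0,0,0,1]'
python3 - <<'E'
from h import *
import pickle
c=bot.calibration("wrist");im=bot.capture("wrist");cv2.imwrite("pics/w2.png",im[:,:,::-1]);pickle.dump(c,open("w2.pkl","wb"))
cv2.imwrite("pics/w2c.png",cv2.resize(im[0:250,220:430,::-1],None,fx=2.4,fy=2.4,interpolation=cv2.INTER_CUBIC))
im=cv2.imread("pics/w1.png")
cv2.imwrite("pics/w1c.png",cv2.resize(im[0:210,250:410],None,fx=2.8,fy=2.8,interpolation=cv2.INTER_CUBIC))
E
```

```text
time: 2.2
tool_pos: [568.6, 241.9, 223.5]
tcp_rot: [3.141, 0.0, 2.861]
contact_force: [0.1, 0.1, 1.2]
grip_width: 91.9
```

View pics/w2c.png

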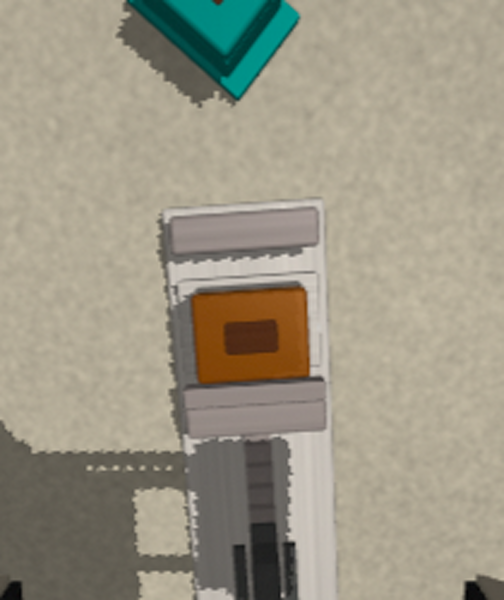

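View pics/w1c.png

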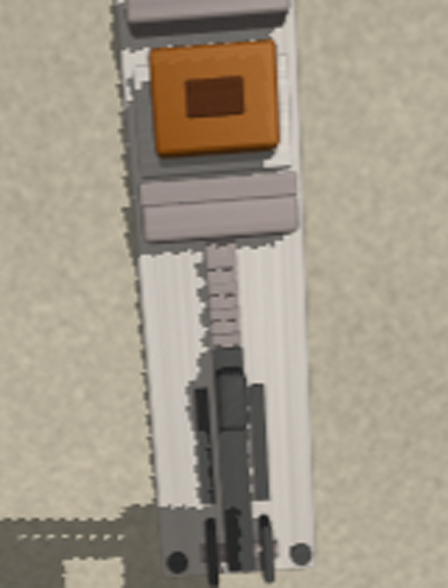

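Run:
```python
import cv2,numpy as np
a=cv2.imread("pics/w1.png")[115:195,300:365];b=cv2.imread("pics/w2.png")[205:285,295:360]
f=lambda i:cv2.resize(cv2.convertScaleAbs(i,alpha=1.8,beta=10),None,fx=6,fy=6,interpolation=cv2.INTER_NEAREST)
cv2.imwrite("pics/tabs.png",np.hstack([f(a),f(b)]))
```

```text
(no output)
```

View pics/tabs.png

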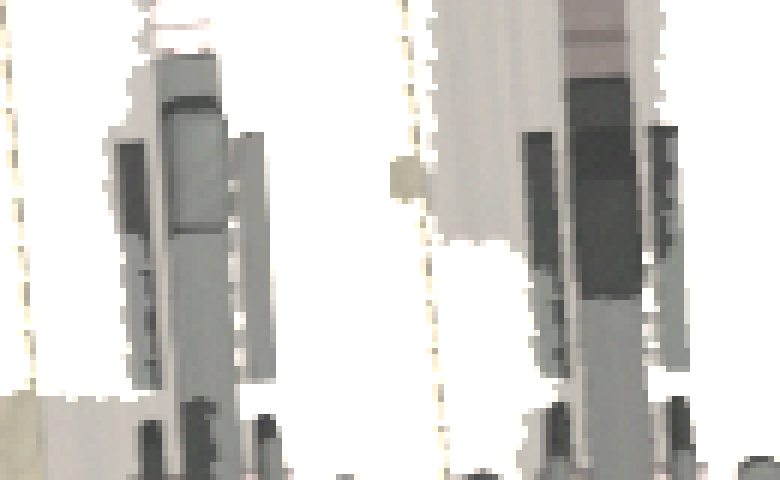

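Run:
```python
from h import *
import pickle
c1,c2=[pickle.load(open(f"w{i}.pkl","rb")) for i in(1,2)]
ct=bot.calibration("top")
t=two(c1,(333,143.2),c2,(331,244.8));print("tabtop",t)
print("front edge",two(c1,(332.5,133),c2,(330.5,235))[0],"back edge",two(c1,(333.3,153.3),c2,(331.5,254.7))[0])
P=[]
for i in(1,2):
    im=cv2.imread(f"pics/w{i}.png");h=cv2.cvtColor(im,cv2.COLOR_BGR2HSV)
    m=((h[...,0]<20)&(h[...,1]>150)&(h[...,2]>60)).astype(np.uint8);m[150:]=0;m[:,:280]=0;m[:,380:]=0
    cs,_=cv2.findContours(m,cv2.RETR_EXTERNAL,cv2.CHAIN_APPROX_NONE);k=max(cs,key=cv2.contourArea);r=cv2.minAreaRect(k);print(r,cv2.contourArea(k));P.append(r)
b=two(c1,P[0][0],c2,P[1][0]);print("block top",b)
for c,r in zip((c1,c2),P):
    q=[plane(c,*p,b[0][2]) for p in cv2.boxPoints(r)]
    for i in range(4):
        d=q[(i+1)%4]-q[i];print(np.linalg.norm(d).round(1),np.degrees(np.arctan2(d[1],d[0])).round(1),end=" ; ")
    print(np.mean(q,0))
# plate edges on z=10 in w2c coordinates
f=lambda x,y:plane(c2,220+x/2.4,y/2.4,10)
for p,q in [((164,212),(190,440)),((324,200),(335,590)),((164,212),(324,200)),((170,222),(318,210))]:
    d=f(*q)-f(*p);print(np.degrees(np.arctan2(d[1],d[0])))
d=b[0]-t[0];print(d,np.linalg.norm(d[:2]),np.degrees(np.arctan2(d[1],d[0])))
# tray
h=cv2.imread("pics/w1.png");cv2.imwrite("pics/w1t.png",cv2.resize(h[90:260,0:150],None,fx=3,fy=3))
```

```text
tabtop (array([633.4495085 , 234.63704461,  62.90507294]), np.float64(0.16318486448369307))
front edge [623.07631102 237.00823746  62.95175519] back edge [643.75859536 232.15997128  63.55230102]
((326.3233642578125, 34.48251724243164), (38.99712371826172, 44.52958297729492), 86.90594482421875) 1606.5
((324.0, 134.5), (29.0, 48.0), 90.0) 1296.0
block top (array([528.40784564, 257.58613185,  45.13394651]), np.float64(0.3416622412596961))
44.4 76.5 ; 36.0 -11.5 ; 45.8 -103.4 ; 36.1 166.3 ; [528.71742972 257.66891053  45.13394651]
45.5 73.9 ; 27.5 -14.8 ; 46.7 -106.1 ; 27.5 162.9 ; [528.51886245 257.37707596  45.13394651]
-10.820950819651184
-12.717685092514493
77.98494472334846
78.32865719651065
[-105.04166286   22.94908724  -17.77112643] 107.51935426721236 167.67589315147833
```

View pics/w2.png

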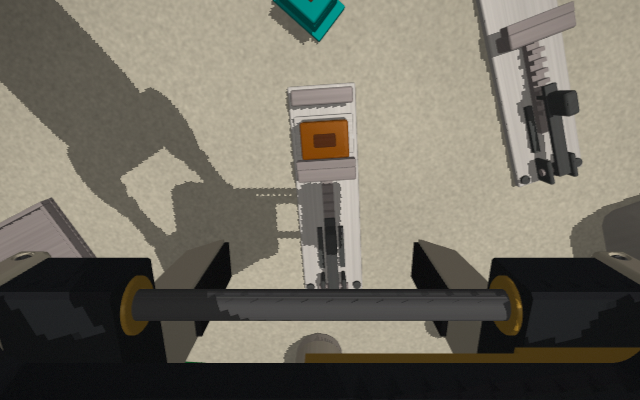

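View pics/w1t.png

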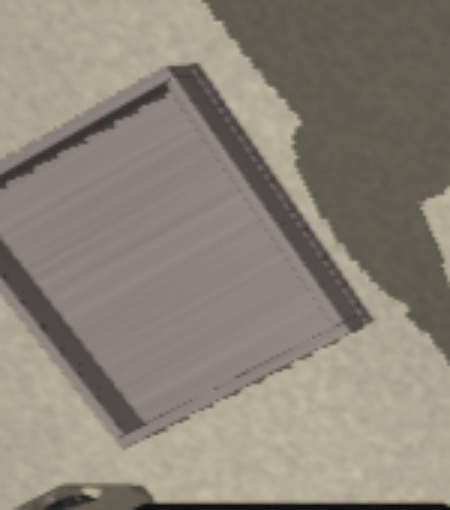

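Run:
```python
import cv2,numpy as np
b=cv2.imread("pics/w2.png")[78:188,280:365]
a=cv2.imread("pics/w1.png")[0:95,285:365]
f=lambda i,s:cv2.resize(i,None,fx=s,fy=s,interpolation=cv2.INTER_NEAREST)
cv2.imwrite("pics/blk2.png",f(b,5));cv2.imwrite("pics/blk1.png",f(a,6))
```

```text
(no output)
```

View pics/blk2.png

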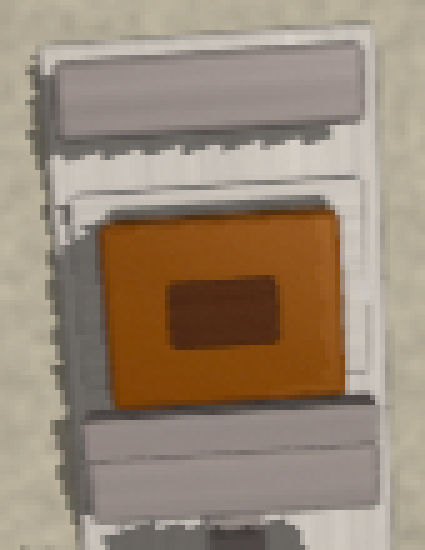

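View pics/blk1.png

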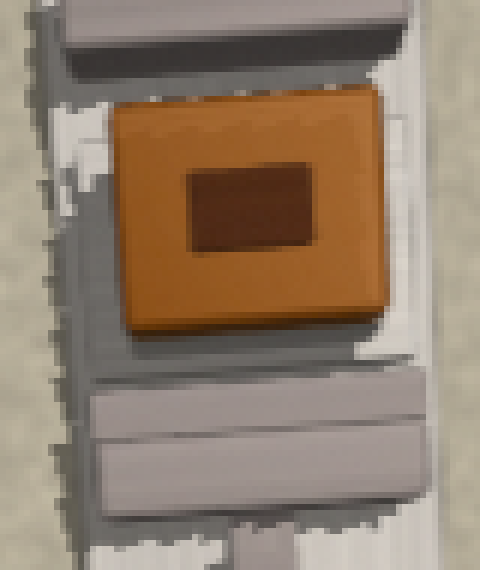

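Run:
```python
from h import *
import pickle
c1,c2=[pickle.load(open(f"w{i}.pkl","rb")) for i in(1,2)]
ct=bot.calibration("top");cs=bot.calibration("scene")
def am(f,box):
    im=cv2.imread(f);h=cv2.cvtColor(im,cv2.COLOR_BGR2HSV);m=((h[...,0]<20)&(h[...,1]>150)&(h[...,2]>40))
    x0,y0,x1,y1=box;ys,xs=np.nonzero(m[y0:y1,x0:x1]);return xs.mean()+x0,ys.mean()+y0,len(xs)
t=am("pics/top0.png",(235,190,275,220));s=am("pics/scene0.png",(360,180,400,210));print(t,s)
print("top+scene",two(ct,t[:2],cs,s[:2]))
print("top+w1",two(ct,t[:2],c1,(326.7,34.7)),"scene+w2",two(cs,s[:2],c2,(324.6,140.4)),"scene w1",two(cs,s[:2],c1,(326.7,34.7)))
print("mark w1w2",two(c1,(326.7,34.7),c2,(324.6,140.4)))
A=np.array
k2=[A(p)/5+(280,78) for p in[(102,225),(336,208),(343,392),(116,408)]]
k1=[A(p)/6+(285,0) for p in[(112,105),(378,88),(388,302),(127,325)]]
for a,b in zip(k1,k2):print(two(c1,a,c2,b))
# jaws: bar jaw ridge line ends, fixed jaw near top edge
for n,a,b in [("ridgeL",(95,440),(88,461)),("ridgeR",(425,425),(378,442)),("jawbackL",(105,515),(95,515)),("jawbackR",(425,492),(378,500)),("frontL",(90,393),(85,420)),("frontR",(424,368),(375,402)),("fixL",(68,45),(62,135)),("fixR",(405,22),(360,118))]:
    print(n,two(c1,A(a)/6+(285,0),c2,A(b)/5+(280,78)))
```

```text
(np.float64(252.87234042553192), np.float64(204.63829787234042), 141) (np.float64(378.6439393939394), np.float64(195.22727272727272), 132)
top+scene (array([531.09634791, 255.05252677,  58.94699347]), np.float64(4.680777377215377))
top+w1 (array([530.9870175 , 255.23346659,  56.44913301]), np.float64(4.528659788759088)) scene+w2 (array([532.05817388, 257.06460278,  60.17923508]), np.float64(0.5181592919519696)) scene w1 (array([530.72919302, 257.32616088,  59.04897556]), np.float64(0.10697792945778298))
mark w1w2 (array([531.50340089, 256.93724355,  64.55693231]), np.float64(0.049021779694537526))
(array([510.70028042, 240.12991124,  62.61493239]), np.float64(0.09893104520834242))
(array([519.74225772, 281.62757084,  60.04125759]), np.float64(0.04538050238084484))
(array([551.29391867, 274.21860733,  66.95248698]), np.float64(0.289532588193718))
(array([542.73396191, 233.07317421,  65.70509409]), np.float64(0.2698521925914858))
ridgeL (array([556.06959476, 221.75788693,  37.70518369]), np.float64(0.08743403758322374))
ridgeR (array([569.86127778, 279.30495542,  31.77429659]), np.float64(0.20334276870529341))
jawbackL (array([568.38720507, 219.32713279,  32.59492221]), np.float64(0.31640392850903115))
jawbackR (array([580.92164356, 276.15470921,  34.74288201]), np.float64(0.23608133876655765))
frontL (array([548.21844436, 223.26547653,  35.40982778]), np.float64(0.34822799305217395))
frontR (array([560.78632399, 280.77528674,  36.50431484]), np.float64(0.24925260628390933))
fixL (array([494.02431944, 235.70525398,  33.79781872]), np.float64(0.38631439385697536))
fixR (array([506.87731413, 291.77402818,  34.26051545]), np.float64(0.06426545520132308))
```

Run:
```python
from h import *
import pickle
c1,c2=[pickle.load(open(f"w{i}.pkl","rb")) for i in(1,2)]
A=np.array
for n,a,b in [("railLfront",(131,142),(538,132)),("railRfront",(253,133),(663,128)),("railLback",(147,388),(553,376)),("railRback",(262,382),(677,370)),("leverfront",(188,56),(598,78)),("tabFL",(172,110),(571,180)),("tabBR",(224,230),(640,298))]:
    print(n,*two(c1,A(a)/6+(300,115),c2,A([b[0]-390,b[1]])/6+(295,205)))
# tray corners on z=18 from w1t: rim outer corners
P=[plane(c1,x/3,90+y/3,18) for x,y in[(172,68),(352,330),(122,445)]]
print(P,np.linalg.norm(P[0]-P[1]),np.linalg.norm(P[1]-P[2]),(P[0]+P[2])/2)
ct=bot.calibration("top");im=cv2.imread("pics/top0.png");cv2.imwrite("pics/tt.png",cv2.resize(im[155:220,340:475],None,fx=5,fy=5,interpolation=cv2.INTER_CUBIC))
print("bottle",plane(ct,279,108,100),plane(ct,283,125,0))
```

```text
railLfront [631.71029995 223.06470564  10.48418308] 0.005485967774043094
railRfront [636.33690555 246.66869922  13.7542216 ] 0.49096303137769925
railLback [680.04393424 212.28664659  15.29327523] 0.26222987880781246
railRback [685.63027713 235.61260228  14.88185057] 0.4973725799154957
leverfront [616.93617611 238.54700887  31.05644736] 0.1146857952337574
tabFL [622.1868396  232.43987943  62.02862156] 1.447201128305982
tabBR [645.16319577 236.71150674  63.28757492] 0.971385697725905
[array([516.71874566, -61.75549396,  18.        ]), array([632.28429358, -42.16723182,  18.        ]), array([ 651.71568023, -160.07197794,   18.        ])] 117.2138894494194 119.4952214290976 [ 584.21721295 -110.91373595   18.        ]
bottle [811.61087296 167.9773141  100.        ] [790.74907456 163.77798118   0.        ]
```

View pics/tt.png

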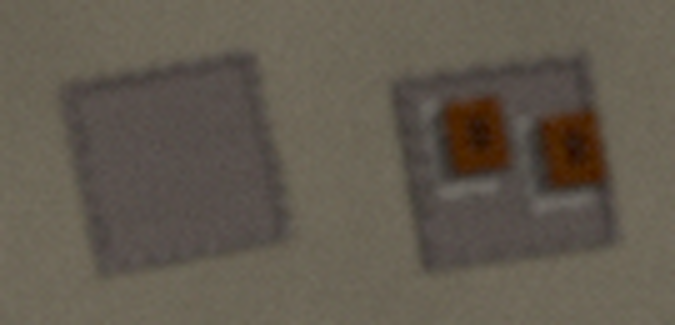

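Heights check out: tab top at 63 mm, block top at 64 mm, rails about 15 mm. The clamp axis is at 167.65° and the tray centre at about (584,-111). The block's 44 mm side lies across the clamp. Next I'll move over the tab.

```bash
python3 -m inch '[3,-0.3,-3,0,0,2,1, 6.5,-0.7,-6,0,0,3.75,1, 6.5,-0.7,-10,0,0,3.75,1, 6.5,-0.7,-12,0,0,3.75,1, 6.5,-0.7,-12,0,0,3.75,1]'
python3 - <<'E'
from h import *
im=bot.capture("wrist");cv2.imwrite("pics/w3.png",im[:,:,::-1]);print(bot.get_obs()["tool_pos"],proj(bot.calibration("wrist"),(633.4,234.6,62)))
E
```

```text
time: 2.75
tool_pos: [633.9, 233.6, 100.4]
tcp_rot: [-3.14, -0.004, 2.924]
contact_force: [-0.4, 0.4, 0.0]
grip_width: 91.5
[635.01970757 234.14525181 103.12322568] (np.float64(319.85543671568814), np.float64(227.2846113865965))
```

View pics/w3.png

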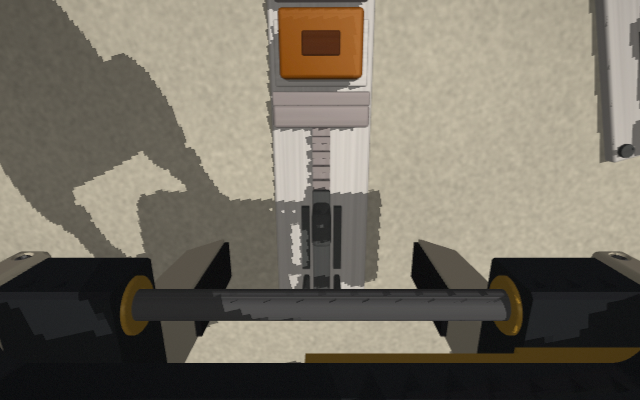

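The tab is centred at (320,225), as projected. I'll descend and close.

```bash
python3 -m inch '[0,0.1,-3,0,0,0,1, 0,0.1,-5.5,0,0,0,0.3, 0,0.1,-7,0,0,0,0, 0,0.1,-7,0,0,0,0, 0,0.1,-7,0,0,0,-0.2]'; python3 -m inch '[0,0,0,0,0,0,-1, 0,0,0,0,0,0,-1, 0,0,0,0,0,0,-1, 0,0,0,0,0,0,-1, 0,0,0,0,0,0,-1]'
```

```text
time: 3.3
tool_pos: [636.2, 235.4, 34.9]
tcp_rot: [3.14, 0.002, 2.924]
contact_force: [0.6, -1.1, -0.1]
grip_width: 64.6
time: 3.8
tool_pos: [636.2, 235.4, 35.1]
tcp_rot: [3.14, 0.002, 2.924]
contact_force: [0.2, -0.2, -0.6]
grip_width: 24.5
```

```bash
python3 -m inch '[0,0,0,0,0,0,-1, 0,0,0,0,0,0,-1, 0,0,0,0,0,0,-1, 0,0,0,0,0,0,-1, 0,0,0,0,0,0,-1]'
python3 - <<'E'
import numpy as np
e=np.radians(167.65);xc=np.array([np.cos(e),np.sin(e)])
# grasp rel hinge: 67.5 (3 mm back), z 24+6
for th in (5,10,15.5):
    t=np.radians(th);px,pz=67.5,29
    gx=px*np.cos(t)-pz*np.sin(t)-px;gz=pz*np.cos(t)+px*np.sin(t)-pz
    tx=gx+18.8*np.sin(t);tz=gz+18.8*(1-np.cos(t));print(th,gx,gz,"tcp",tx*xc,tz,"rot",th*-np.array([-xc[1],xc[0]]))
E
```

```text
time: 4.3
tool_pos: [635.7, 233.5, 34.9]
tcp_rot: [-3.14, 0.001, 2.924]
contact_force: [-2.2, -6.8, 2.3]
grip_width: 12.0
5 -2.7843744184892643 5.772658880127551 tcp [ 1.11933076 -0.24507701] 5.844198556002735 rot [1.06941469 4.88429649]
10 -6.061273824016936 11.28067682987183 tcp [ 2.73197076 -0.59816386] 11.566291073242319 rot [2.13882938 9.76859298]
15.5 -10.204857314687395 16.983873528332403 tcp [ 5.06088906 -1.10807956] 17.66762100801029 rot [ 3.31518554 15.14131912]
```

Gripped at 12 mm. I'll lift along the arc and hold.

```bash
python3 -m inch '[0.05,0,0.3,0.5,2.5,0,-1, 0.1,0,0.6,1.1,4.9,0,-1, 0.2,-0.05,0.9,1.6,7.3,0,-1, 0.3,-0.05,1.2,2.1,9.8,0,-1, 0.45,-0.1,1.6,3,13.6,0,-1]';  python3 -m inch '[0.05,0,0.2,0.3,1.5,0,-1, 0.05,0,0.2,0.3,1.5,0,-1,0.05,0,0.2,0.3,1.5,0,-1,0.05,0,0.2,0.3,1.5,0,-1,0.05,0,0.2,0.3,1.5,0,-1]'
python3 - <<'E'
from h import *
im=bot.capture("wrist");cv2.imwrite("pics/w4.png",im[:,:,::-1])
im=bot.capture("scene");cv2.imwrite("pics/s4.png",cv2.resize(im[160:270,330:490,::-1],None,fx=5,fy=5,interpolation=cv2.INTER_CUBIC))
E
```

```text
time: 4.8
tool_pos: [640.1, 232.4, 51.1]
tcp_rot: [-3.139, -0.244, 2.925]
contact_force: [2.4, -1.1, -2.3]
grip_width: 12.0
time: 5.3
tool_pos: [640.8, 232.2, 52.7]
tcp_rot: [-3.139, -0.269, 2.924]
contact_force: [3.8, -1.0, -4.4]
grip_width: 11.7
```

View pics/w4.png

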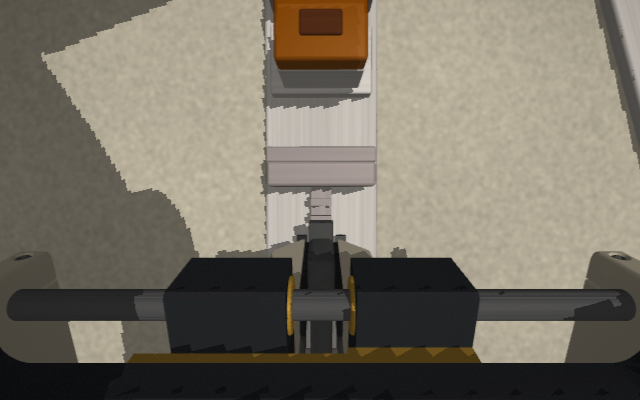

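View pics/s4.png

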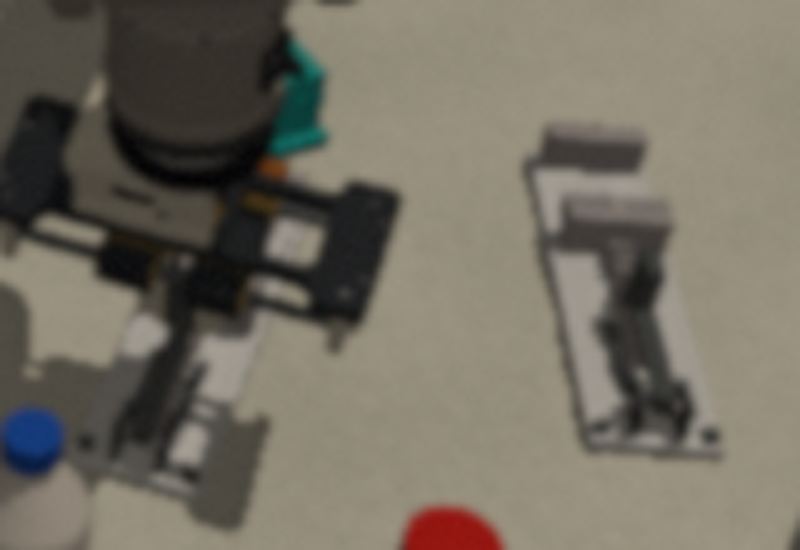

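The bar's jaw has moved well back: its front edge is at (320,148) and the block's foot edge at (320,95). I'll hold another half second, measure the travel and check it has stopped.

```bash
python3 -m inch '[0,0,0.1,0,0,0,-1, 0,0,0.1,0,0,0,-1,0,0,0.1,0,0,0,-1,0,0,0.1,0,0,0,-1,0,0,0.1,0,0,0,-1]'
python3 - <<'E'
from h import *
import pickle
c=bot.calibration("wrist");im=bot.capture("wrist");cv2.imwrite("pics/w5.png",im[:,:,::-1]);pickle.dump(c,open("w5.pkl","wb"))
o=cv2.imread("pics/w4.png")
print("diff jaw area",np.abs(o[140:200,260:380].astype(int)-im[140:200,260:380,::-1]).mean())
p=plane(c,320,148,36);f0=np.array([554.5,252.0]);print(p,np.linalg.norm(p[:2]-f0))
p=plane(c,320,185,34);b0=np.array([574.7,247.7]);print(p,np.linalg.norm(p[:2]-b0))
E
```

```text
time: 5.9
tool_pos: [640.9, 232.1, 52.9]
tcp_rot: [-3.139, -0.269, 2.924]
contact_force: [5.4, -0.6, -8.8]
grip_width: 11.8
diff jaw area 1.6637962962962962
[584.07496453 244.7592911   36.        ] 30.448421833129803
[603.77881625 240.41828206  34.        ] 29.97667378055773
```

View pics/w5.png

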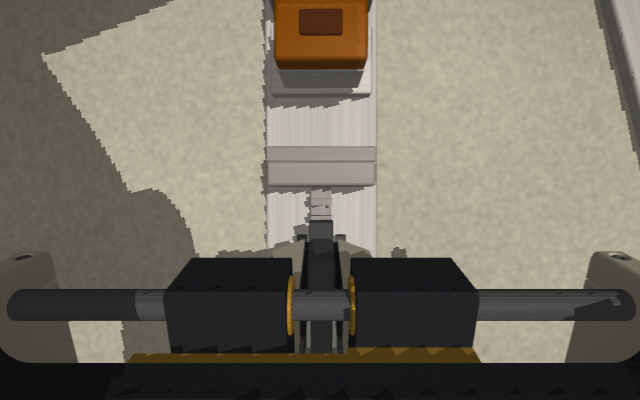

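The bar is 30 mm back and stationary. I'll lower the pawl the way it came, then open.

```bash
python3 -m inch '[-0.15,0,-0.4,-0.7,-3.4,0,-1, -0.3,0.05,-0.8,-1.6,-7.4,0,-1, -0.4,0.1,-1.2,-2.4,-11,0,-1, -0.5,0.1,-1.7,-3.3,-15.1,0,-1, -0.5,0.1,-1.7,-3.3,-15.1,0,-1]';  python3 -m inch '[0,0,0,0,0,0,1, 0,0,0,0,0,0,1,0,0,0,0,0,0,1,0,0,0,0,0,0,1,0,0,0.5,0,0,0,1]'; python3 -m inch '[0,0,2,0,0,0,1, 0,0,5,0,0,0,1, 0,0,8,0,0,0,1, -4,0.9,11,0,0,0,1, -7,1.5,13,0,0,0,1]'
python3 - <<'E'
from h import *
import pickle
c=bot.calibration("wrist");im=bot.capture("wrist");cv2.imwrite("pics/w6.png",im[:,:,::-1]);pickle.dump(c,open("w6.pkl","wb"))
E
```

```text
time: 6.45
tool_pos: [635.7, 233.2, 35.7]
tcp_rot: [-3.139, 0.004, 2.925]
contact_force: [7.3, -0.9, -11.0]
grip_width: 12.0
time: 6.95
tool_pos: [635.2, 233.1, 40.3]
tcp_rot: [-3.138, 0.003, 2.925]
contact_force: [-0.7, -0.8, -0.6]
grip_width: 47.3
time: 7.45
tool_pos: [564.6, 248.3, 172.5]
tcp_rot: [-3.14, 0.004, 2.925]
contact_force: [-0.0, -0.7, -0.3]
grip_width: 87.3
```

View pics/w6.png

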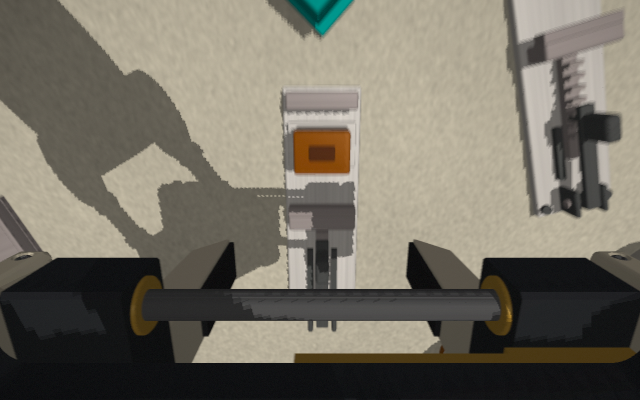

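The pawl is down with the bar still back, and the block's mark is at (322,153). I'll go above the block.

```bash
python3 -m inch '[-2,0.4,-3,0,0,0,1, -3.3,0.8,-6,0,0,0,1, -3.3,0.8,-7.5,0,0,0,1, -3.3,0.8,-7.5,0,0,0,1, -3.3,0.8,-7.5,0,0,0,1]'
python3 - <<'E'
from h import *
c=bot.calibration("wrist");im=bot.capture("wrist");cv2.imwrite("pics/w7.png",im[:,:,::-1])
h=cv2.cvtColor(im,cv2.COLOR_RGB2HSV);m=((h[...,0]<20)&(h[...,1]>150)&(h[...,2]>40)).astype(np.uint8);m[285:]=0
k=max(cv2.findContours(m,0,1)[0],key=cv2.contourArea);r=cv2.minAreaRect(k);print(r,plane(c,*r[0],65),proj(c,(531.4,257,65)),bot.get_obs()["tool_pos"])
E
```

```text
time: 8.0
tool_pos: [529.0, 258.3, 101.7]
tcp_rot: [3.142, 0.006, 2.927]
contact_force: [-0.1, -0.5, 1.1]
grip_width: 91.6
((318.0, 230.5), (55.0, 72.0), 90.0) [527.68551563 257.51664478  65.        ] (np.float64(318.4857280162288), np.float64(236.21962638211656)) [529.41430481 258.35061846 102.18227293]
```

View pics/w7.png

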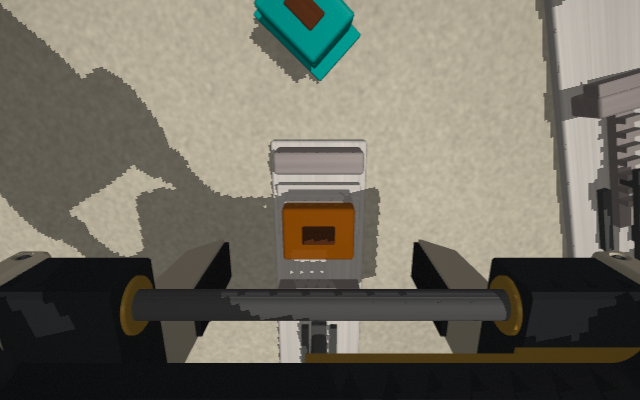

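```bash
python3 -m inch '[0.2,-0.1,-3,0,0,0,1, 0.2,-0.1,-5.5,0,0,0,0.5, 0.2,-0.1,-7.2,0,0,0,0.3, 0.2,-0.1,-7.2,0,0,0,0.3, 0.2,-0.1,-7.2,0,0,0,-1]'; python3 -m inch '[0,0,0,0,0,0,-1, 0,0,0,0,0,0,-1, 0,0,0,0,0,0,-1, 0,0,0,0,0,0,-1, 0,0,0,0,0,0,-1]'
```

```text
time: 8.55
tool_pos: [532.4, 257.5, 31.3]
tcp_rot: [3.14, 0.008, 2.926]
contact_force: [-0.1, -0.6, -0.1]
grip_width: 64.1
time: 9.05
tool_pos: [533.3, 257.4, 32.7]
tcp_rot: [3.139, 0.01, 2.926]
contact_force: [-1.0, -2.4, 6.9]
grip_width: 43.9
```

Gripped at 43.9 mm, the 44 mm side. I'll lift it.

```bash
python3 -m inch '[0,0,0,0,0,0,-1, 0,0,0.5,0,0,0,-1, 0,0,1.5,0,0,0,-1, 0,0,3,0,0,0,-1, 0,0,4.5,0,0,0,-1]'; python3 -m inch '[0,0,3,0,0,0,-1, 0,0,6,0,0,0,-1, 0,0,8,0,0,0,-1, 0,0,8,0,0,0,-1, 0,0,8,0,0,0,-1]';python3 - <<'E'
from h import *
import pickle
for n in("scene","wrist"):
    im=bot.capture(n);cv2.imwrite(f"pics/{n}8.png",im[:,:,::-1])
E
```

```text
time: 9.55
tool_pos: [533.1, 257.5, 78.6]
tcp_rot: [3.14, 0.01, 2.927]
contact_force: [0.1, 0.5, -2.2]
grip_width: 43.8
time: 10.05
tool_pos: [532.8, 257.5, 158.5]
tcp_rot: [3.139, 0.01, 2.927]
contact_force: [0.5, 0.2, -1.9]
grip_width: 44.2
```

View pics/wrist8.png

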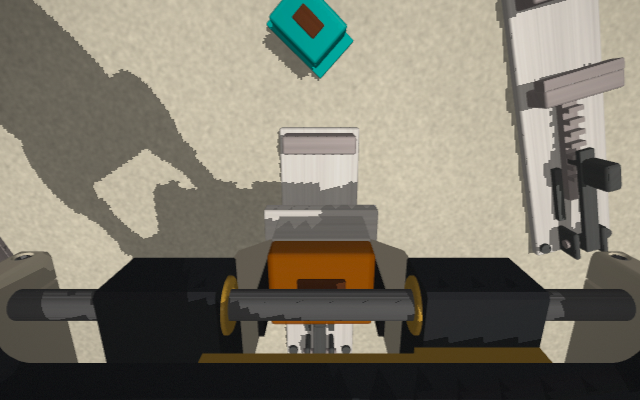

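View pics/scene8.png

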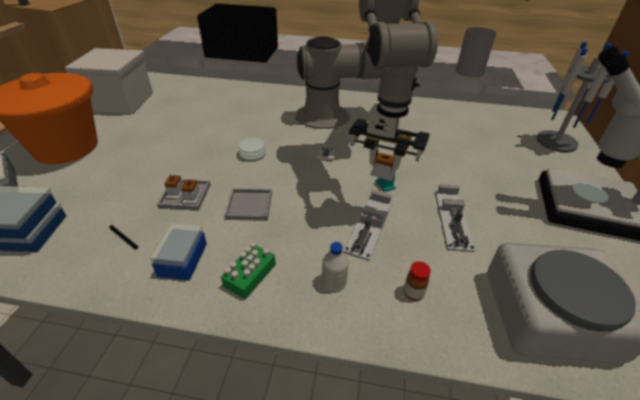

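The block is held and visible between the fingers, and the clamp is open behind it. I'll carry it toward the empty tray, stopping 6 cm beyond so the wrist camera sees the tray.

```bash
python3 -m inch '[1,-3.5,0.5,0,0,2,-1, 2.2,-8,1,0,0,4,-1, 3.4,-12.5,1,0,0,6,-1, 4.6,-17,1,0,0,8,-1, 5.8,-21,1,0,0,11,-1]'; python3 -m inch '[1,-4,0,0,0,2,-1, 2.2,-8,0,0,0,4,-1, 3.6,-11.5,0,0,0,7,-1, 5,-15,0,0,0,11,-1, 5,-15,0,0,0,11,-1]'; python3 -m inch '[0,0,0,0,0,0,-1,0,0,0,0,0,0,-1,0,0,0,0,0,0,-1,0,0,0,0,0,0,-1,0,0,0,0,0,0,-1]'
python3 - <<'E'
from h import *
import pickle
c=bot.calibration("wrist");im=bot.capture("wrist");cv2.imwrite("pics/w9.png",im[:,:,::-1]);pickle.dump(c,open("w9.pkl","wb"))
E
```

```text
time: 10.65
tool_pos: [589.7, 45.1, 165.5]
tcp_rot: [3.141, 0.004, 3.12]
contact_force: [0.3, 0.7, -2.1]
grip_width: 43.9
time: 11.15
tool_pos: [640.0, -109.7, 163.1]
tcp_rot: [-3.141, 0.002, -2.974]
contact_force: [0.1, 0.1, -2.4]
grip_width: 44.0
time: 11.65
tool_pos: [640.0, -108.9, 163.4]
tcp_rot: [-3.141, 0.003, -2.973]
contact_force: [0.1, 0.6, -3.0]
grip_width: 44.2
```

View pics/w9.png

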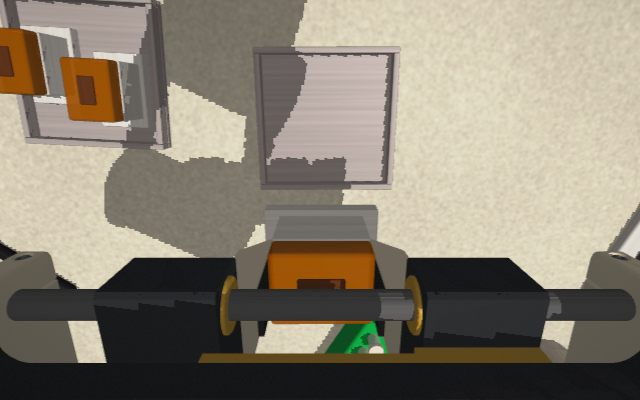

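Run:
```python
from h import *
import pickle
c1,c9=[pickle.load(open(f"w{i}.pkl","rb")) for i in(1,9)]
for a,b in [((172,68),(400,47)),((352,330),(392,188)),((122,445),(261,189))]:
    print(two(c1,(a[0]/3,90+a[1]/3),c9,b))
q=np.array([plane(c9,u,v,18) for u,v in[(253,47),(400,47),(392,188),(261,189)]]);print(q,q.mean(0))
for i in range(4):
    d=q[(i+1)%4]-q[i];print(np.linalg.norm(d),np.degrees(np.arctan2(d[1],d[0])))
o=bot.get_obs();print(o["tool_pos"],o["tcp_rot"])
```

```text
(array([515.45264307, -64.23557396,  14.68016253]), np.float64(1.4402897418517566))
(array([632.10602085, -43.75430555,  15.48165221]), np.float64(0.9620294115426054))
(array([ 652.13180593, -161.47076524,   16.63793454]), np.float64(0.38070431605078175))
[[ 535.08262369 -181.56808303   18.        ]
 [ 515.22664941  -64.82918933   18.        ]
 [ 631.03196455  -44.36449151   18.        ]
 [ 651.91833938 -161.32756513   18.        ]] [ 583.31489426 -113.02233225   18.        ]
118.41549314453053 99.65298826279297
117.59963805568114 10.02163757210977
118.81330415473542 -79.87527532219129
118.57597997096916 -170.1716760641446
[ 640.0668697  -109.07721437  163.40855931] [-3.14134077e+00  2.79284225e-03 -2.97354433e+00]
```

Tray centre is (583.5,-112.5) with its rim at about 16 mm. I'll move over it, then go down.

```bash
python3 -m inch '[-2.8,-0.2,-1,0,0,0,-1, -5.6,-0.4,-3,0,0,0,-1, -5.6,-0.4,-6,0,0,0,-1, -5.6,-0.4,-9,0,0,0,-1, -5.6,-0.4,-10,0,0,0,-1]'; python3 -m inch '[0,0,-1,0,0,0,-1,0,0,-1.5,0,0,0,-1,0,0,-2,0,0,0,-1,0,0,-2,0,0,0,-1,0,0,-2,0,0,0,-1]'
python3 - <<'E'
from h import *
im=bot.capture("wrist");cv2.imwrite("pics/w10.png",im[:,:,::-1])
im=bot.capture("scene");cv2.imwrite("pics/s10.png",cv2.resize(im[130:240,160:320,::-1],None,fx=5,fy=5,interpolation=cv2.INTER_CUBIC))
print(bot.get_obs()["tool_pos"],bot.get_obs()["contact_force"])
E
```

```text
time: 12.2
tool_pos: [582.3, -112.4, 60.9]
tcp_rot: [3.14, -0.001, -2.973]
contact_force: [-1.0, -0.6, -2.6]
grip_width: 44.2
time: 12.7
tool_pos: [582.8, -112.5, 41.6]
tcp_rot: [3.14, -0.0, -2.973]
contact_force: [0.4, -0.0, -1.4]
grip_width: 43.9
[ 582.73209169 -112.46191109   41.63260997] [ 0.51696892 -0.64872675 -2.30991534]
```

View pics/w10.png

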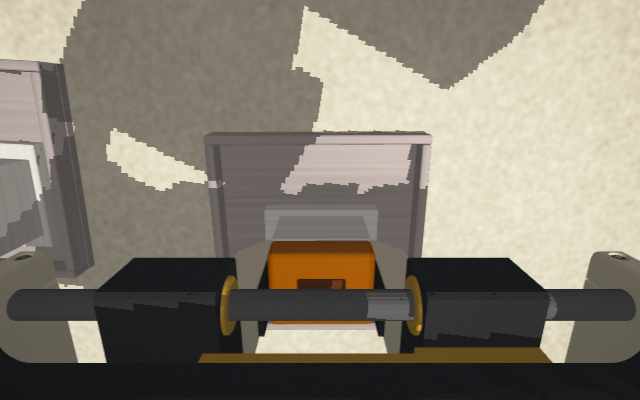

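View pics/s10.png

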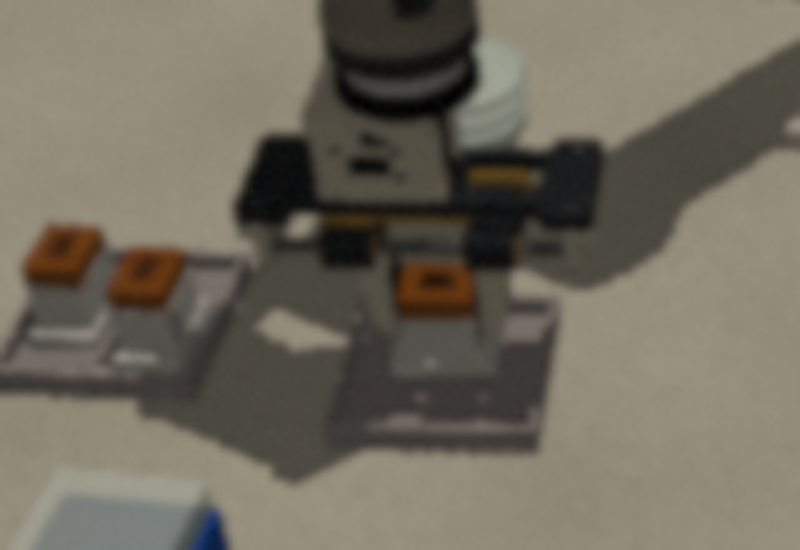

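The block is above the tray floor and inside the walls on all sides. I'll lower it slowly while watching the force.

```bash
python3 -m inch '[0,0,-0.3,0,0,0,-1,0,0,-0.6,0,0,0,-1,0,0,-0.8,0,0,0,-1,0,0,-1,0,0,0,-1,0,0,-1.1,0,0,0,-1]'; python3 -m inch '[0,0,-0.05,0,0,0,-1,0,0,-0.1,0,0,0,-1,0,0,-0.15,0,0,0,-1,0,0,-0.2,0,0,0,-1,0,0,-0.2,0,0,0,-1]'
```

```text
time: 13.3
tool_pos: [582.6, -112.5, 30.3]
tcp_rot: [3.14, -0.001, -2.973]
contact_force: [-0.2, -0.3, -2.0]
grip_width: 43.7
time: 13.8
tool_pos: [582.6, -112.4, 28.3]
tcp_rot: [3.14, -0.001, -2.973]
contact_force: [0.0, -0.0, -1.3]
grip_width: 44.0
```

```bash
python3 -m inch '[0,0,-0.05,0,0,0,-1,0,0,-0.1,0,0,0,-1,0,0,-0.1,0,0,0,-1,0,0,-0.15,0,0,0,-1,0,0,-0.15,0,0,0,-1]'
```

```text
time: 14.3
tool_pos: [582.7, -112.5, 27.8]
tcp_rot: [3.14, -0.0, -2.973]
contact_force: [-4.1, 1.2, 9.3]
grip_width: 43.8
```

The block touched down at TCP z 27.8 with about 11 N. I'll release and rise.

```bash
python3 -m inch '[0,0,0,0,0,0,0.4,0,0,0,0,0,0,0.4,0,0,0,0,0,0,0.4,0,0,0,0,0,0,0.6,0,0,0,0,0,0,0.6]'; python3 -m inch '[0,0,1,0,0,0,0.6,0,0,3,0,0,0,0.6,0,0,6,0,0,0,1,0,0,10,0,0,0,1,2,0,14,0,0,0,1]'; python3 -m inch '[4,0,2,0,0,0,1,7,0,2,0,0,0,1,7,0,2,0,0,0,1,7,0,2,0,0,0,1,7,0,2,0,0,0,1]'
python3 - <<'E'
from h import *
c=bot.calibration("wrist");im=bot.capture("wrist");cv2.imwrite("pics/w11.png",im[:,:,::-1])
im=bot.capture("scene");cv2.imwrite("pics/s11.png",cv2.resize(im[130:270,160:480,::-1],None,fx=2.5,fy=2.5,interpolation=cv2.INTER_CUBIC))
E
```

```text
time: 14.8
tool_pos: [582.7, -112.5, 27.7]
tcp_rot: [3.14, -0.0, -2.973]
contact_force: [-0.1, -0.2, -0.3]
grip_width: 72.4
time: 15.3
tool_pos: [601.0, -112.2, 169.6]
tcp_rot: [3.139, -0.002, -2.974]
contact_force: [1.1, -0.3, -0.5]
grip_width: 90.5
time: 15.8
tool_pos: [670.0, -112.2, 189.5]
tcp_rot: [3.139, -0.004, -2.974]
contact_force: [-0.8, -0.1, 0.9]
grip_width: 92.0
```

View pics/w11.png

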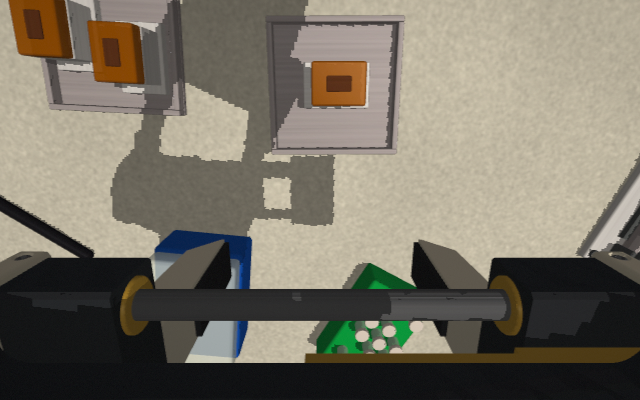

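View pics/s11.png

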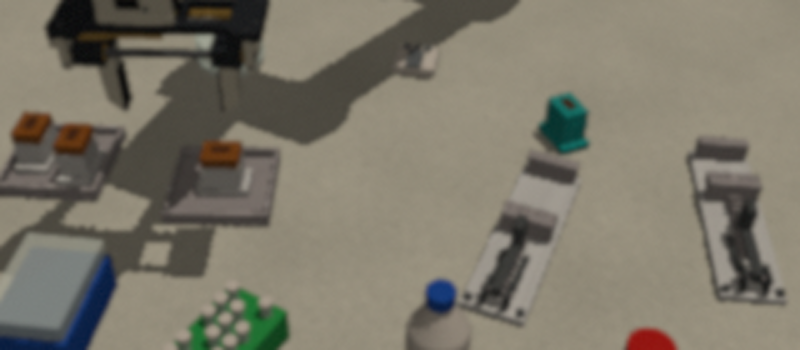

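The block stands upright in the middle of the tray: wrist view (339,83), tray centre about (336,84). The clamp is open and the other objects have not moved. Handing in.

```bash
python3 -c "
from plant import bot
print(bot.get_obs()['dq'].round(3));print(bot.close_job())"
```

```text
[-0.001 -0.002 -0.005 -0.001 -0.002 -0.001]
the job is handed in; nothing more can be done
None
```

The job is done and handed in at about 16 s, with the block in the empty tray and the clamp left open.

**What I did:** I pinched the pawl tab and raised it about 17 mm along its arc. I held it until the wrist camera showed the bar 30 mm back and no longer moving, then lowered the pawl and let go. I lifted the block out and set it down in the middle of the empty tray, with about 11 N at touchdown, then moved the arm clear.

**Last checks:** The wrist and scene pictures show the block upright near the centre of the tray and the clamp open with its pawl down. The twins, the turquoise look-alike and the second clamp stand as they were. The arm was still and touching nothing.

**What disagreed:**
- **Block orientation:** its 44 mm side lay across the clamp, and it stood about 10 mm clear of the fixed jaw. I therefore gripped it across 44 mm, not the 34 mm the text gives.
- **Block height:** a first estimate of 45 mm for the block's top was wrong, because the colour mask included its sides. Using the mark on top gave 64 mm.
- **Tray rim:** it measured about 16 mm high, against 18 mm in the text.

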